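Seal the culture box: lid home, then four clips in opposite-corner order

TASK

Close up the culture box: first press the blue lid fully home by its knob, then snap the four amber clips down over the rim one at a time until they stay shut, the second diagonally across from the first, then the other two. Press gently, by feel: the box, lid or clips crack above 30 N. Leave the bottle, slide box and dishes alone.

Things in the scene. Friction and masses are not known exactly. Their poses are not given: they have to be found in the camera images.
- culture_box: (All sizes in mm.) White plastic culture box, 180 long (its x) by 148 wide (its y), with a dark blue lid and four amber clips, screwed to the bench on a black 214 x 184 x 6 base plate: it does not move. Origin: centre of the underside on the bench; z up, +x away from the robot and +y to the left at yaw 0.
- lid (a joint): How far the blue lid stands proud, in m: 0 = fully home, its flat top then 68 above the bench; up to 0.012 when proud. It only slides straight up and down and stays where it is left; the tight seal drags with about 7 N. Lid 172 x 136.
- lid_knob (a point): Centre of the flat top of the round blue knob (38 across) in the middle of the lid, where to press; it rides with the lid and is 86 above the bench when the lid is home (18 above the lid's flat top).
- clip_a (a joint): Amber clip A, near left corner, diagonal to C: flap 32 wide along the box's x, 5 thick, reaching 37 from its pin on the left (+y) side; stays at any angle. Rad: 0 shut flat inwards over the rim, 1.57 upright, to 2.0 leaning out. Pressed down near its free end it meets a catch at 0.23 (8 to 10 N), gives way, passes at 0.055, stays shut at a hard stop; let go sooner it springs back.
- hinge_a (a point): Nominal hinge pin of clip A, mid-width, at (-52, +80, 83) in the box's frame. The real pin and clip sit up to 4.5 mm higher or lower on their worn mount, which is not measured, so the height of the hard stop must be felt; a shut flap's top is 2.5 above the real pin.
- clip_b (a joint): Amber clip B, near right corner, diagonal to D: flap 32 wide along the box's x, 5 thick, reaching 37 from its pin on the right (-y) side; stays at any angle. Rad: 0 shut flat inwards over the rim, 1.57 upright, to 2.0 leaning out. Pressed down near its free end it meets a catch at 0.23 (8 to 10 N), gives way, passes at 0.055, stays shut at a hard stop; let go sooner it springs back.
- hinge_b (a point): Nominal hinge pin of clip B, mid-width, at (-52, -80, 83) in the box's frame. The real pin and clip sit up to 4.5 mm higher or lower on their worn mount, which is not measured, so the height of the hard stop must be felt; a shut flap's top is 2.5 above the real pin.
- clip_c (a joint): Amber clip C, far right corner, diagonal to A: flap 32 wide along the box's x, 5 thick, reaching 37 from its pin on the right (-y) side; stays at any angle. Rad: 0 shut flat inwards over the rim, 1.57 upright, to 2.0 leaning out. Pressed down near its free end it meets a catch at 0.23 (8 to 10 N), gives way, passes at 0.055, stays shut at a hard stop; let go sooner it springs back.
- hinge_c (a point): Nominal hinge pin of clip C, mid-width, at (+52, -80, 83) in the box's frame. The real pin and clip sit up to 4.5 mm higher or lower on their worn mount, which is not measured, so the height of the hard stop must be felt; a shut flap's top is 2.5 above the real pin.
- clip_d (a joint): Amber clip D, far left corner, diagonal to B: flap 32 wide along the box's x, 5 thick, reaching 37 from its pin on the left (+y) side; stays at any angle. Rad: 0 shut flat inwards over the rim, 1.57 upright, to 2.0 leaning out. Pressed down near its free end it meets a catch at 0.23 (8 to 10 N), gives way, passes at 0.055, stays shut at a hard stop; let go sooner it springs back.
- hinge_d (a point): Nominal hinge pin of clip D, mid-width, at (+52, +80, 83) in the box's frame. The real pin and clip sit up to 4.5 mm higher or lower on their worn mount, which is not measured, so the height of the hard stop must be felt; a shut flap's top is 2.5 above the real pin.
- dropper_bottle: Amber glass dropper bottle with black cap, 38 across, 100 tall, standing loose beside the box; leave alone. Origin under its centre.
- slide_box: Red plastic slide box 85 x 60 x 26, loose beside the box; leave alone. Origin under its centre.
- dishes: Stack of three culture dishes, 90 across, 47 tall, loose beside the box; leave alone. Origin under its centre.

How it is judged:
By the outcome, as a careful person would: the job done as asked, in the order asked, and still so for the second after the job is handed in, with the robot touching nothing.
It also fails if it takes over 59 s, if anything falls off the work surface, if the arm or the gripper's body presses on something with over 40 N, if the wrist force passes 120 N, or if a joint passes its speed limit or range.

ROBOT

A 6-joint arm with a two-finger parallel gripper is mounted at the origin on the work surface. World frame = base frame: x ahead of the robot, y to its left, z up, the work surface at z = 0. Lengths are in m, angles in rad, forces in N, time in s.
With the tool pointing down it reaches from about 0.35 to 0.85 m from the base axis. Payload 8.1 kg.
Tool frame: the origin (TCP) lies midway between the tips of the shut fingers; the grasp point (between the pads) lies 19 mm behind it; z points along the fingers, y is the direction in which the jaws open and shut (so a half turn about z gives the same grasp; the last joint's range is limited). The gripper opens to 85 mm and grips with 20 to 120 N. Pads are 22 mm wide; open, the fingers measure 114 mm over their backs; the gripper's body (76 mm by 85 mm) begins 54 mm behind the grasp point. The pads swing forward as they close: fully open they stand 13 mm farther back than shut.
Start: joints at [1.173, 0.13, 1.488, -0, 1.523, -0.085], TCP at [0.185, 0.571, 0.231] pointing down, gripper open.
Joint ranges: [-2.96, 2.96], [-0.89, 2.26], [0.02, 2.5], [-1.34, 4.48], [0, 2.73], [-2.66, 2.66]. Speed limits (rad/s): [2.39, 2.39, 2.79, 3.14, 3.14, 3.14].

INTERFACE

Orientations are given as a rotation vector (axis times angle).
In Python, from station import telemetry, get_image, hand_in gives the robot as it stands. The module is installed in compiled form; this text tells all that it offers.
- The arm moves only by the shell command python3 -m crank 'ROWS' [FORCE]. ROWS is JSON, a list of rows, each a list of 5 numbers: the finger opening in m, from 0 to 0.0854, then the shift along the world's x, y, z in m, then the turn about the world's z in degrees. In form: [[fingers, x, y, z, turn], ...]. A call has 1 to 10 rows; each row is the pose to reach, as a shift and turn from the pose measured when the call began; what a row does not reach only later rows make up. A row lasts 1/10 s, in which the tool goes at most 50 mm and 8.59 degrees, less where a joint would pass 70% of its speed; a pose out of reach is approached as far as the arm can. A call with a gripper value outside its range is refused whole. The fingers move at their own pace and stop on an object; FORCE is the grip in N (left out, the last holds). Time passes only in rows, so rows that repeat a pose let the fingers close. It gives the time, the measured TCP pose, the force and the opening at its end, in the units of the state.
- telemetry.state(): the state, without advancing time (a new reading comes with each control period).
- get_image(name): name is "scene" or "side" or "wrist"; returns a dict with "color" (420x560x3 uint8, red, green, blue), "fov_y" (degrees; the focal length in pixels is half the picture's height over the tangent of half this angle, whatever the lens; pixels are square), "cx", "cy" (the principal point, pixels), "cam_to_world" (4x4, takes a point from camera to world coordinates). Camera axes: x right, y down, z forward; pixel columns grow to the right and rows downward; lengths in m; the calibration is good to about 2 mm. The wrist camera is an equidistant fisheye: a pixel r from the principal point sees the ray r / f radians off the axis. A picture is of the moment at which its call begins. There is no depth.
- hand_in(): hands the job in, once; it reports no verdict.
The state is a dict: "t": time; "q": joint angles; "qvel": joint speeds; "tau": joint torques, N m; "tool_pos": TCP position; "tool_rot": TCP orientation; "contact_force": force on the tool from outside, world axes, zero at the start; "torque": the same for the moment, N m; "grip_width": finger opening in m.
Only numpy, scipy, OpenCV 4.12 (cv2) and the standard library are available. Lean on these libraries where they do the work, as an engineer would, in place of code of your own. Each camera call takes 0.05 s, during which the arm holds its last target. There are 200 camera calls.

## Working session

There is one attempt and no reset: what is moved stays moved. The work goes in short steps, Python scripts to look and compute and a shell command to move; the robot and the scene stay as the last step left them, time stands still between calls to the robot, and variables do not carry over. Pictures are saved under pics/ and viewed, about 8 in all and at most 12, crops included, and the job is handed in when it is done.

```bash
mkdir -p pics; cat > h.py <<'E'
import numpy as np, cv2
from station import telemetry, get_image
def grab(n,fn):
    d=get_image(n); cv2.imwrite('pics/'+fn+'.png',cv2.cvtColor(d['color'],cv2.COLOR_RGB2BGR)); np.save('pics/'+fn+'.npy',d,allow_pickle=True); return d
def load(fn): return np.load('pics/'+fn+'.npy',allow_pickle=True).item()
def ray(d,u,v):
    f=d['color'].shape[0]/2/np.tan(np.radians(d['fov_y'])/2); M=np.array(d['cam_to_world'])
    r=M[:3,:3]@np.array([(u-d['cx'])/f,(v-d['cy'])/f,1]); return M[:3,3],r/np.linalg.norm(r)
def plane(d,u,v,z):
    o,r=ray(d,u,v); return o+r*(z-o[2])/r[2]
def proj(d,p):
    f=d['color'].shape[0]/2/np.tan(np.radians(d['fov_y'])/2); M=np.array(d['cam_to_world'])
    c=M[:3,:3].T@(np.array(p)-M[:3,3]); return f*c[:2]/c[2]+[d['cx'],d['cy']]
E
python3 - <<'E'
from h import *
a=grab('scene','s0');b=grab('side','d0')
for d in (a,b): print(np.array(d['cam_to_world']).round(3).tolist(),d['fov_y'])
print(telemetry.state())
E
```

```text
[[-0.787, 0.399, -0.47, 1.131], [0.617, 0.502, -0.606, 0.663], [-0.006, -0.767, -0.642, 0.76], [0.0, 0.0, 0.0, 1.0]] 54.81922210057098
[[0.997, -0.044, 0.061, 0.58], [-0.075, -0.499, 0.864, -0.576], [-0.008, -0.866, -0.501, 0.443], [0.0, 0.0, 0.0, 1.0]] 57.97857207936158
{'t': 0.1, 'q': array([ 1.17260737e+00,  1.31104124e-01,  1.48917985e+00, -1.59379040e-05,
        1.52298617e+00, -8.53958840e-02]), 'qvel': array([-3.48337985e-04, -2.44976598e-03, -1.37705660e-03, -7.20054811e-05,
       -3.80079984e-04, -3.73242423e-05]), 'tau': array([ 1.42939956e-03, -5.70949030e+01, -5.01940799e+01, -5.78905815e-05,
        8.13331688e-03, -1.67788028e-05]), 'tool_pos': array([0.18441981, 0.57043478, 0.23033308]), 'tool_rot': array([-4.89272140e-01, -3.10286708e+00,  2.56401805e-03]), 'contact_force': array([-0.57608364, -0.32680296,  0.36280471]), 'torque': array([ 0.03039964, -0.01299733,  0.02817967]), 'grip_width': 0.08524202621168783}
```

View pics/s0.png

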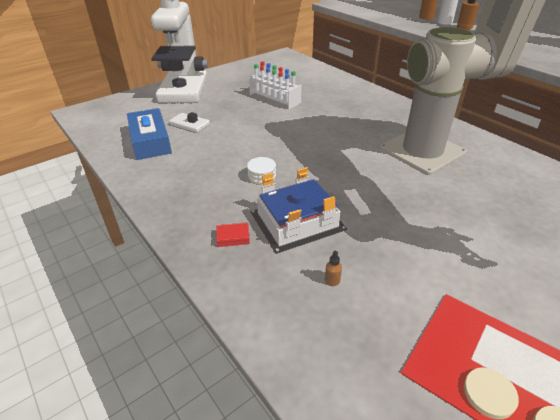

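View pics/d0.png

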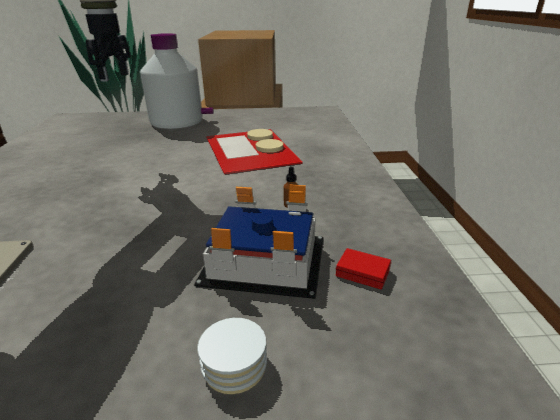

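```bash
python3 - <<'E'
from h import *
G={}
for fn,box in (('s0',(150,160,250,350)),('d0',(180,200,215,310))):
    d=load(fn); r0=box[0]; img=d['color']
    hsv=cv2.cvtColor(img,cv2.COLOR_RGB2HSV)
    m=cv2.inRange(hsv,(8,150,120),(25,255,255))
    n,l,st,c=cv2.connectedComponentsWithStats(m)
    for i in range(1,n):
        if st[i,4]>25: print(fn,st[i],c[i].round(1))
E
python3 - <<'E'
from h import *
import cv2
a=load('s0')['color'][150:255,240:360]; b=load('d0')['color'][170:310,180:340]
A=cv2.resize(a,(480,420),interpolation=cv2.INTER_CUBIC);B=cv2.resize(b,None,fx=3,fy=3,interpolation=cv2.INTER_CUBIC)
c=np.hstack([cv2.resize(A,(400,350)),cv2.resize(B,(400,350))])
cv2.imwrite('pics/c0.png',c[:,:,::-1])
E
```

```text
s0 [428   0   9  19  95] [432.   9.]
s0 [464   2  15  27 150] [471.7  14.1]
s0 [298 167  10  12  80] [302.2 172.5]
s0 [263 173  10  13 100] [267.5 178.9]
s0 [324 197  11  14 129] [328.9 203.3]
s0 [288 210  13  11  92] [294.  214.9]
d0 [289 184  16  19 252] [296.9 193.1]
d0 [236 187  16   3  37] [244.1 187.8]
d0 [211 228  19  21 325] [220.6 237.7]
d0 [273 231  20   5  58] [282.7 232.5]
```

View pics/c0.png

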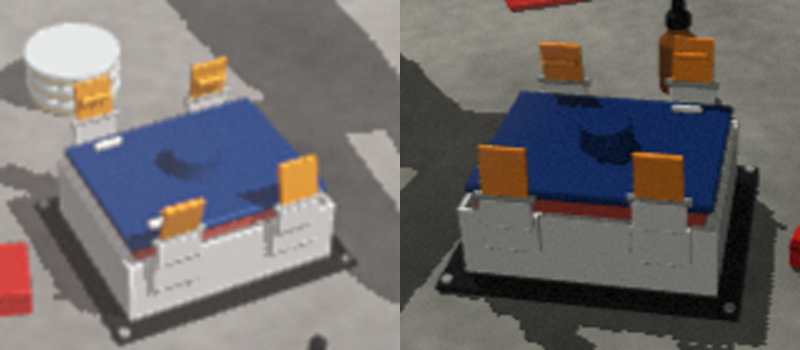

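```bash
python3 - <<'E'
from h import *
S=load('s0');D=load('d0')
def blobs(d,box):
    y0,y1,x0,x1=box; hsv=cv2.cvtColor(d['color'],cv2.COLOR_RGB2HSV)
    m=cv2.inRange(hsv,(8,120,80),(25,255,255)); k=np.zeros_like(m);k[y0:y1,x0:x1]=m[y0:y1,x0:x1]
    n,l,st,c=cv2.connectedComponentsWithStats(k); o=[]
    for i in range(1,n):
        if st[i,4]>60:
            q=cv2.boxPoints(cv2.minAreaRect(np.argwhere(l==i)[:,::-1].astype(np.float32))); q=q[np.argsort(q[:,1])]
            o.append((c[i],q[:2].mean(0),q[2:].mean(0),st[i]))
    return o
bs=blobs(S,(150,240,250,350));bd=blobs(D,(175,260,200,310))
for n,o in(('s',bs),('d',bd)):
    for x in o: print(n,x[0].round(1),x[1],x[2],x[3])
def pick(o,uv): return min(o,key=lambda x:np.hypot(*(x[0]-uv)))
key={'A':((329,203),(244,193)),'B':((302,173),(221,238)),'C':((268,179),(283,241)),'D':((294,215),(297,194))}
for k,(u,v) in key.items():
    p,q=pick(bs,u),pick(bd,v)
    for i,nm in ((0,'cen'),(1,'top'),(2,'bot')):
        o1,r1=ray(S,*p[i]);o2,r2=ray(D,*q[i])
        t=np.linalg.lstsq(np.c_[r1,-r2],o2-o1,rcond=None)[0]
        a,b=o1+t[0]*r1,o2+t[1]*r2
        print(k,nm,((a+b)/2).round(4),'gap',np.linalg.norm(a-b).round(4))
for d,pts in((S,[(276.6,252),(346.5,228.6),(250.5,211.5)]),(D,[(195,286),(315,297),(323,237)])):
    print('plate',[plane(d,*p,.006)[:2].round(4).tolist() for p in pts])
E
```

```text
s [302.2 172.7] [302. 167.] [302. 178.] [297 167  11  12  98]
s [267.5 179. ] [266.34613 173.73076] [268.4615 184.3077] [262 173  12  13 117]
s [329.  203.2] [329. 196.] [329. 210.] [324 196  11  15 136]
s [294.  215.1] [292.55002 211.15002] [295.15    218.95001] [288 210  13  12 102]
d [295.7 192.5] [294.5 183. ] [294.5 202. ] [284 183  22  20 331]
d [244.1 194. ] [244.52792 186.60915] [243.46701 201.46193] [236 186  17  17 236]
d [220.7 238. ] [220.5 228. ] [220.5 248. ] [211 228  20  21 375]
d [282.8 240. ] [282.5 231. ] [282.5 250. ] [273 231  20  20 357]
A cen [0.5459 0.0975 0.0995] gap 0.001
A top [0.5463 0.0934 0.1191] gap 0.0032
A bot [0.5451 0.1006 0.0799] gap 0.005
B cen [ 0.5102 -0.0524  0.0972] gap 0.0007
B top [ 0.5116 -0.0528  0.1169] gap 0.0001
B bot [ 0.5088 -0.0537  0.0778] gap 0.0018
C cen [ 0.6112 -0.08    0.1054] gap 0.0023
C top [ 0.6117 -0.0818  0.1231] gap 0.0044
C bot [ 0.6097 -0.0796  0.0864] gap 0.0005
D cen [0.6485 0.0826 0.1051] gap 0.0038
D top [0.65   0.0842 0.1227] gap 0.0122
D bot [0.6442 0.0796 0.0867] gap 0.0
plate [[0.7039, 0.0789], [0.5012, 0.1273], [0.6656, -0.0952]]
plate [[0.458, -0.0606], [0.661, -0.1052], [0.703, 0.0712]]
```

```bash
python3 -m crank '[[0,0.03,-0.04,0.01,0],[0,0.06,-0.08,0.02,1],[0,0.09,-0.12,0.03,2],[0,0.12,-0.16,0.03,3],[0,0.15,-0.2,0.03,4],[0,0.18,-0.24,0.03,5],[0,0.21,-0.28,0.03,5],[0,0.24,-0.32,0.03,5],[0,0.27,-0.36,0.03,5],[0,0.3,-0.4,0.03,5]]' 40
python3 -m crank '[[0,0.03,-0.05,0,0],[0,0.06,-0.1,0,0],[0,0.08,-0.13,0,0],[0,0.095,-0.155,0,0],[0,0.095,-0.155,0,0]]'
python3 - <<'E'
from h import *
grab('wrist','w1');d=load('w1');print(telemetry.state());print(d['fov_y'],d['cx'],d['cy'],np.array(d['cam_to_world']).round(3).tolist())
E
```

```text
t: 1.1
tool_pos: [0.4833, 0.1709, 0.2601]
tool_rot: [-0.353, -3.121, 0.002]
contact_force: [0.8, 0.7, 0.5]
grip_width: 0.0002
t: 1.6
tool_pos: [0.5794, 0.0117, 0.259]
tool_rot: [-0.361, -3.119, 0.005]
contact_force: [-0.8, 0.8, -0.6]
grip_width: 0.0002
{'t': 1.65, 'q': array([-0.06364001,  0.06527153,  1.50731197, -0.00169701,  1.57143235,
       -1.40535867]), 'qvel': array([ 0.05000036, -0.02971012,  0.02450229,  0.01444783,  0.0084943 ,
        0.01967788]), 'tau': array([ -2.06562638, -53.23066592, -51.22138739,  -0.42892559,
        -0.22829873,  -0.37466071]), 'tool_pos': array([0.57852947, 0.01381613, 0.2590267 ]), 'tool_rot': array([-3.58779701e-01, -3.11868813e+00,  2.85373338e-03]), 'contact_force': array([ 0.72519641,  0.4782504 , -0.20432358]), 'torque': array([ 0.0182081 , -0.0405262 , -0.02371685]), 'grip_width': -2.126424359608111e-05}
65.70646984690485 284.1397251875364 210.03039198549936 [[0.228, 0.93, 0.288, 0.506], [0.974, -0.217, -0.071, 0.03], [-0.003, 0.296, -0.955, 0.402], [0.0, 0.0, 0.0, 1.0]]
```

View pics/w1.png

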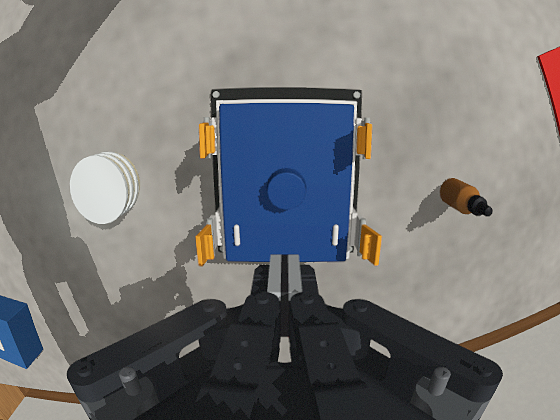

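```bash
cat >> h.py <<'E'
def wplane(d,u,v,z):
    f=210/np.tan(np.radians(d['fov_y'])/2); M=np.array(d['cam_to_world'])
    e=np.array([u-d['cx'],v-d['cy']]);r=np.hypot(*e);t=r/f
    c=np.r_[np.sin(t)*e/max(r,1e-9),np.cos(t)]; w=M[:3,:3]@c
    return M[:3,3]+w*(z-M[2,3])/w[2]
E
python3 - <<'E'
from h import *
d=load('w1');S=load('s0')
hsv=cv2.cvtColor(d['color'],cv2.COLOR_RGB2HSV)
m=cv2.inRange(hsv,(105,100,30),(130,255,255));m[:80]=0;m[270:]=0;m[:,:190]=0;m[:,390:]=0
cs=max(cv2.findContours(m,0,2)[0],key=cv2.contourArea);print('lid bbox',cv2.boundingRect(cs))
for z in(.086,.092,.098):print('knob',z,wplane(d,286.5,187,z)[:2].round(4))
pl=[wplane(d,u,v,.006)[:2] for u,v in((212,90),(362,91))]
print('plate near corners',pl,np.linalg.norm(pl[0]-pl[1]))
e=pl[1]-pl[0]; n=np.array([e[1],-e[0]])/np.linalg.norm(e);print('yaw',np.degrees(np.arctan2(n[1],n[0])),'centre',(pl[0]+pl[1])/2+n*.107)
am=cv2.inRange(hsv,(8,120,80),(25,255,255));am[:100]=0;am[280:]=0
n_,l,st,c=cv2.connectedComponentsWithStats(am)
for i in range(1,n_):
    if st[i,4]>60:print(st[i],c[i].round(1),wplane(d,*c[i],.105)[:2].round(4))
# knob in side & scene
E
python3 - <<'E'
from h import *
d=load('w1')['color']; cv2.imwrite('pics/c1.png',cv2.resize(d[80:280,185:395],None,fx=2.8,fy=2.8,interpolation=cv2.INTER_CUBIC)[:,:,::-1])
E
```

```text
lid bbox (219, 103, 135, 159)
knob 0.086 [0.5779 0.0143]
knob 0.092 [0.5765 0.0146]
knob 0.098 [0.5751 0.0149]
plate near corners [array([ 0.45667207, -0.0498259 ]), array([0.49902978, 0.12709343])] 0.1819192816839182
yaw -13.464208693329093 centre [0.58191009 0.01372011]
[199 123  16  36 486] [206.1 139.2] [ 0.5117 -0.0468]
[357 123  15  36 450] [364.2 139.8] [0.5456 0.0956]
[448 178  32  36 453] [463.5 194.2] [0.6207 0.1947]
[195 224  19  42 554] [204.4 245. ] [ 0.6128 -0.0794]
[359 225  23  41 653] [370.  244.4] [0.6504 0.0844]
```

View pics/c1.png

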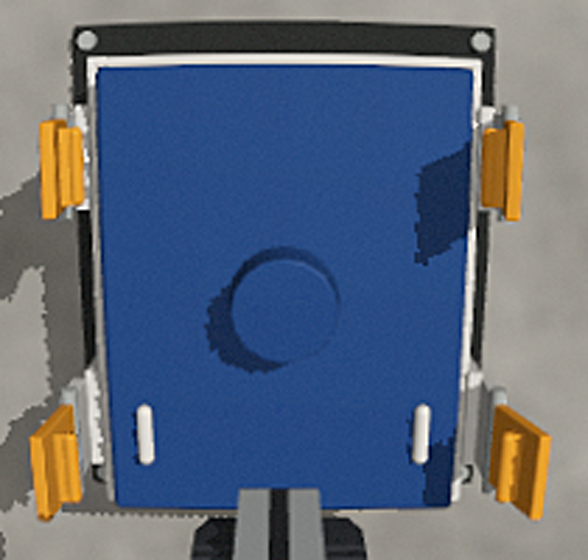

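```bash
python3 -m crank '[[0,0.001,-0.001,-0.04,0],[0,0.001,-0.001,-0.08,0],[0,0.001,-0.001,-0.12,0],[0,0.001,-0.001,-0.145,0],[0,0.001,-0.001,-0.155,0],[0,0.001,-0.001,-0.156,0]]'
python3 -m crank '[[0,0,0,-0.002,0],[0,0,0,-0.004,0],[0,0,0,-0.006,0]]'
python3 -m crank '[[0,0,0,-0.001,0],[0,0,0,-0.002,0],[0,0,0,-0.003,0]]'
```

```text
t: 2.25
tool_pos: [0.5781, 0.0138, 0.1016]
tool_rot: [-0.357, -3.116, 0.003]
contact_force: [-0.1, -0.2, 0.2]
grip_width: 0.0001
t: 2.55
tool_pos: [0.5792, 0.0139, 0.0972]
tool_rot: [-0.357, -3.119, 0.003]
contact_force: [0.0, 0.7, 0.7]
grip_width: 0.0002
t: 2.85
tool_pos: [0.5797, 0.0138, 0.0948]
tool_rot: [-0.357, -3.12, 0.002]
contact_force: [-2.1, 0.4, 6.1]
grip_width: 0.0002
```

```bash
python3 -m crank '[[0,0,0,-0.001,0],[0,0,0,-0.002,0],[0,0,0,-0.003,0],[0,0,0,-0.004,0]]'
python3 -m crank '[[0,0,0,-0.001,0],[0,0,0,-0.002,0],[0,0,0,-0.003,0]]'
```

```text
t: 3.25
tool_pos: [0.5797, 0.0138, 0.0915]
tool_rot: [-0.357, -3.12, 0.002]
contact_force: [-3.3, -0.6, 6.4]
grip_width: 0.0001
t: 3.55
tool_pos: [0.5797, 0.0138, 0.0891]
tool_rot: [-0.357, -3.12, 0.002]
contact_force: [-4.1, -0.1, 5.9]
grip_width: -0.0001
```

```bash
python3 -m crank '[[0,0,0,-0.001,0],[0,0,0,-0.002,0]]'
python3 -m crank '[[0,0,0,-0.0008,0],[0,0,0,-0.0015,0]]'
```

```text
t: 3.75
tool_pos: [0.5797, 0.0138, 0.0878]
tool_rot: [-0.357, -3.12, 0.002]
contact_force: [-3.9, 0.2, 5.7]
grip_width: 0.0003
t: 3.95
tool_pos: [0.5797, 0.0138, 0.0869]
tool_rot: [-0.357, -3.12, 0.002]
contact_force: [-3.2, 1.7, 6.1]
grip_width: 0.0002
```

```bash
python3 -m crank '[[0,0,0,-0.0008,0],[0,0,0,-0.0015,0]]'
python3 -m crank '[[0,0,0,-0.0005,0],[0,0,0,-0.001,0]]'
```

```text
t: 4.15
tool_pos: [0.5797, 0.0138, 0.0861]
tool_rot: [-0.357, -3.119, 0.002]
contact_force: [-3.0, 0.2, 6.4]
grip_width: 0.0001
t: 4.35
tool_pos: [0.5798, 0.0138, 0.086]
tool_rot: [-0.357, -3.12, 0.002]
contact_force: [-4.9, -0.6, 11.8]
grip_width: -0.0001
```

```bash
python3 -m crank '[[0,0,0,-0.001,0],[0,0,0,-0.0014,0]]'
```

```text
t: 4.55
tool_pos: [0.5798, 0.0138, 0.086]
tool_rot: [-0.357, -3.12, 0.002]
contact_force: [-7.5, -0.3, 16.0]
grip_width: -0.0002
```

```bash
python3 -m crank '[[0,0,0,0.03,0],[0,0,0,0.065,0],[0,-0.005,0.04,0.07,0],[0,-0.015,0.085,0.07,0],[0,-0.025,0.125,0.07,0],[0,-0.025,0.125,0.05,0],[0,-0.025,0.125,0.025,0],[0,-0.025,0.125,0.022,0],[0,-0.025,0.125,0.022,0]]'
python3 - <<'E'
from h import *
d=grab('scene','s2');d2=grab('side','d2')
c=np.hstack([cv2.resize(d['color'][130:255,230:370],(400,357),interpolation=2),cv2.resize(d2['color'][130:290,180:360],(400,357),interpolation=2)])
cv2.imwrite('pics/c2.png',c[:,:,::-1])
E
```

```text
t: 5.45
tool_pos: [0.554, 0.1386, 0.1071]
tool_rot: [-0.357, -3.117, 0.003]
contact_force: [-0.6, -0.4, -0.5]
grip_width: 0.0
```

View pics/c2.png

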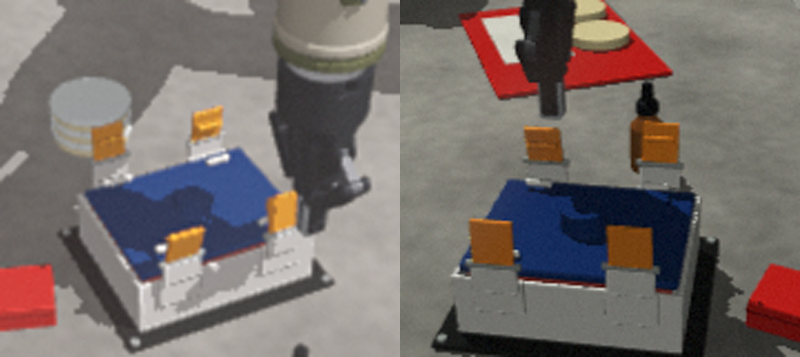

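```bash
python3 -m crank '[[0,-0.003,-0.013,0,0],[0,-0.005,-0.023,0,0],[0,-0.007,-0.033,0,0],[0,-0.009,-0.042,0,0],[0,-0.011,-0.051,0,0],[0,-0.0135,-0.06,0,0],[0,-0.0135,-0.06,0,0]]'
python3 -m crank '[[0,0,0,-0.004,0],[0,0,0,-0.008,0]]'
```

```text
t: 6.25
tool_pos: [0.5418, 0.0771, 0.1092]
tool_rot: [-0.36, -3.121, 0.003]
contact_force: [0.4, 0.4, 1.2]
grip_width: -0.0001
t: 6.45
tool_pos: [0.5422, 0.0746, 0.1023]
tool_rot: [0.36, 3.12, -0.01]
contact_force: [-8.9, -21.2, 18.1]
grip_width: 0.0002
```

```bash
python3 -m crank '[[0,0,0,0.004,0],[0,0,0,0.008,0]]'
python3 - <<'E'
from h import *
d=grab('scene','s3');d2=grab('side','d3')
c=np.hstack([cv2.resize(d['color'][140:240,260:360],(400,400),interpolation=2),cv2.resize(d2['color'][130:230,200:300],(400,400),interpolation=2)])
cv2.imwrite('pics/c3.png',c[:,:,::-1])
E
```

```text
t: 6.65
tool_pos: [0.5421, 0.0747, 0.1101]
tool_rot: [0.361, 3.121, -0.01]
contact_force: [-0.1, 0.6, -0.1]
grip_width: -0.0
```

View pics/c3.png

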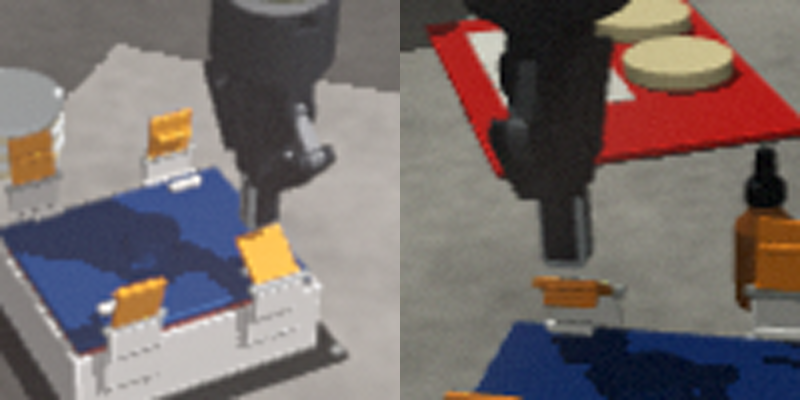

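```bash
python3 -m crank '[[0,0,0,0.02,0],[0,0.005,0.025,0.02,0],[0,0.012,0.058,0.02,0],[0,0.012,0.058,0.005,0],[0,0.012,0.058,-0.01,0],[0,0.012,0.058,-0.01,0]]'
python3 -m crank '[[0,-0.003,-0.012,0,0],[0,-0.005,-0.022,0,0],[0,-0.007,-0.03,0,0],[0,-0.009,-0.038,0,0]]'
python3 -m crank '[[0,-0.001,-0.005,0,0],[0,-0.002,-0.01,0,0],[0,-0.003,-0.013,0,0]]'
```

```text
t: 7.35
tool_pos: [0.5519, 0.1324, 0.0969]
tool_rot: [-0.359, -3.117, 0.012]
contact_force: [-0.7, -0.9, -0.4]
grip_width: -0.0001
t: 7.75
tool_pos: [0.5432, 0.093, 0.0975]
tool_rot: [-0.361, -3.117, 0.012]
contact_force: [0.1, 0.1, 0.9]
grip_width: 0.0
t: 8.05
tool_pos: [0.5404, 0.0796, 0.098]
tool_rot: [-0.362, -3.118, 0.011]
contact_force: [0.1, 1.3, 0.8]
grip_width: -0.0002
```

```bash
python3 -m crank '[[0,0.001,0,-0.0015,0],[0,0.001,-0.001,-0.003,0]]'
python3 -m crank '[[0,0,0,-0.001,0],[0,0,-0.001,-0.002,0]]'
```

```text
t: 8.25
tool_pos: [0.5416, 0.0786, 0.095]
tool_rot: [-0.362, -3.119, 0.011]
contact_force: [0.2, 0.2, 0.5]
grip_width: 0.0002
t: 8.45
tool_pos: [0.5416, 0.078, 0.0928]
tool_rot: [-0.361, -3.118, 0.011]
contact_force: [0.2, 0.3, 2.0]
grip_width: -0.0
```

```bash
python3 -m crank '[[0,0,0,-0.0008,0],[0,0,0,-0.0015,0]]'
python3 -m crank '[[0,0,0,-0.0006,0],[0,0,0,-0.0012,0]]'
```

```text
t: 8.65
tool_pos: [0.5415, 0.078, 0.0911]
tool_rot: [-0.361, -3.118, 0.011]
contact_force: [-0.2, -0.4, 2.3]
grip_width: -0.0002
t: 8.85
tool_pos: [0.5417, 0.0779, 0.0903]
tool_rot: [-0.361, -3.119, 0.012]
contact_force: [-1.5, -1.4, 7.1]
grip_width: -0.0001
```

```bash
python3 -m crank '[[0,0,0,-0.0006,0],[0,0,0,-0.0012,0]]'
python3 -m crank '[[0,0,0,-0.0006,0],[0,0,0,-0.0012,0]]'
```

```text
t: 9.05
tool_pos: [0.5418, 0.0777, 0.0899]
tool_rot: [-0.361, -3.119, 0.012]
contact_force: [-4.5, -2.0, 10.2]
grip_width: -0.0002
t: 9.25
tool_pos: [0.5419, 0.0777, 0.0897]
tool_rot: [-0.361, -3.119, 0.012]
contact_force: [-4.5, -1.3, 9.8]
grip_width: 0.0002
```

```bash
python3 -m crank '[[0,0,0,-0.0006,0],[0,0,0,-0.0012,0]]'
```

```text
t: 9.45
tool_pos: [0.5421, 0.0777, 0.0894]
tool_rot: [-0.361, -3.119, 0.012]
contact_force: [-4.2, -1.5, 9.7]
grip_width: 0.0
```

```bash
python3 -m crank '[[0,0,0,-0.001,0],[0,0,0,-0.0018,0]]'
```

```text
t: 9.65
tool_pos: [0.5422, 0.0776, 0.0887]
tool_rot: [-0.361, -3.12, 0.013]
contact_force: [-5.6, -1.0, 8.7]
grip_width: -0.0
```

```bash
python3 -m crank '[[0,0,0,-0.001,0],[0,0,0,-0.0018,0]]'
```

```text
t: 9.85
tool_pos: [0.5424, 0.0775, 0.0878]
tool_rot: [-0.361, -3.12, 0.013]
contact_force: [-4.9, -2.2, 7.5]
grip_width: 0.0001
```

Giving way; keep following it down.

```bash
python3 -m crank '[[0,0,0,-0.001,0],[0,0,0,-0.002,0]]'; python3 -m crank '[[0,0,0,-0.001,0],[0,0,0,-0.0018,0]]'
```

```text
t: 10.05
tool_pos: [0.5425, 0.0774, 0.0864]
tool_rot: [-0.361, -3.121, 0.013]
contact_force: [-1.9, -1.5, 4.2]
grip_width: -0.0001
t: 10.25
tool_pos: [0.5426, 0.0774, 0.0846]
tool_rot: [-0.361, -3.121, 0.013]
contact_force: [-1.1, -0.5, -0.3]
grip_width: 0.0003
```

```bash
python3 -m crank '[[0,0,0,-0.001,0],[0,0,0,-0.0018,0]]'
```

```text
t: 10.45
tool_pos: [0.5428, 0.0775, 0.0833]
tool_rot: [0.361, 3.121, -0.013]
contact_force: [-4.2, -1.0, 10.9]
grip_width: 0.0002
```

```bash
python3 -m crank '[[0,0,0,-0.001,0],[0,0,0,-0.0016,0]]'
```

```text
t: 10.65
tool_pos: [0.5429, 0.0775, 0.0831]
tool_rot: [0.36, 3.121, -0.013]
contact_force: [-8.9, -2.1, 17.9]
grip_width: 0.0001
```

```bash
python3 -m crank '[[0,0,0,0.03,0],[0,0,0,0.067,0],[0,0.015,-0.048,0.067,0],[0,0.03,-0.096,0.067,0],[0,0.045,-0.144,0.067,0],[0,0.06,-0.19,0.067,0],[0,0.06,-0.19,0.05,0],[0,0.06,-0.19,0.03,0],[0,0.06,-0.19,0.017,0],[0,0.06,-0.19,0.017,0]]'
python3 - <<'E'
from h import *
d=grab('scene','s4');d2=grab('side','d4')
c=np.hstack([cv2.resize(d['color'][130:255,240:365],(400,400),interpolation=2),cv2.resize(d2['color'][150:290,190:330],(400,400),interpolation=2)])
cv2.imwrite('pics/c4.png',c[:,:,::-1])
E
```

```text
t: 11.65
tool_pos: [0.6007, -0.1114, 0.0968]
tool_rot: [-0.359, -3.116, 0.011]
contact_force: [-0.7, 0.3, 0.1]
grip_width: -0.0002
```

View pics/c4.png

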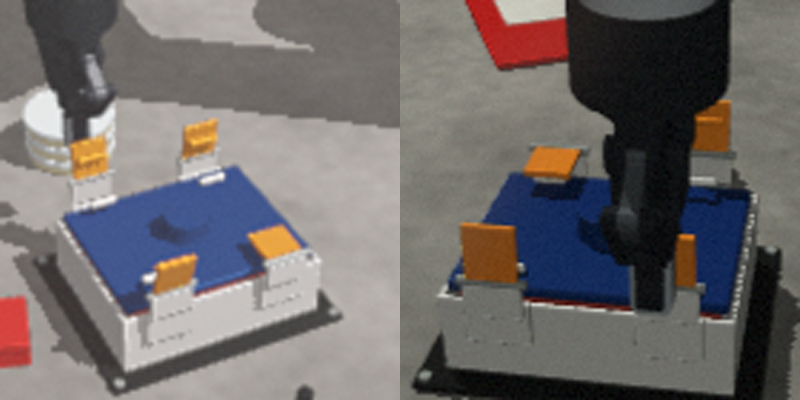

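```bash
python3 -m crank '[[0,0.005,0.012,0.001,0],[0,0.008,0.022,0.001,0],[0,0.011,0.031,0.001,0],[0,0.013,0.039,0.001,0]]'
python3 -m crank '[[0,0.0015,0.006,0,0],[0,0.003,0.012,0,0],[0,0.004,0.017,0,0]]'
```

```text
t: 12.15
tool_pos: [0.6163, -0.0718, 0.1015]
tool_rot: [0.358, 3.121, -0.014]
contact_force: [-1.4, -2.4, -0.2]
grip_width: 0.0001
t: 12.45
tool_pos: [0.6206, -0.054, 0.1016]
tool_rot: [0.357, 3.12, -0.013]
contact_force: [-0.2, -0.3, -0.1]
grip_width: -0.0001
```

```bash
python3 -m crank '[[0,-0.003,-0.003,0,0],[0,-0.004,-0.004,0,0]]'
python3 -m crank '[[0,0,0,-0.002,0],[0,0,0,-0.004,0]]'
```

```text
t: 12.65
tool_pos: [0.6162, -0.058, 0.1015]
tool_rot: [0.357, 3.121, -0.013]
contact_force: [-0.0, 0.4, -0.3]
grip_width: 0.0002
t: 12.85
tool_pos: [0.6162, -0.0583, 0.0974]
tool_rot: [0.358, 3.121, -0.013]
contact_force: [-0.3, 0.0, 2.0]
grip_width: 0.0
```

```bash
python3 -m crank '[[0,0,0.001,-0.0015,0],[0,0,0.002,-0.003,0]]'
```

```text
t: 13.05
tool_pos: [0.6165, -0.0572, 0.095]
tool_rot: [0.358, 3.12, -0.015]
contact_force: [-2.9, -6.2, 9.7]
grip_width: 0.0003
```

```bash
python3 -m crank '[[0,0,0,-0.0008,0],[0,0,0,-0.0014,0]]'
```

```text
t: 13.25
tool_pos: [0.6167, -0.0575, 0.0948]
tool_rot: [0.359, 3.119, -0.015]
contact_force: [-5.9, -0.3, 11.1]
grip_width: 0.0
```

```bash
python3 -m crank '[[0,0,0,-0.001,0],[0,0,0,-0.0016,0]]'
```

```text
t: 13.45
tool_pos: [0.6168, -0.0575, 0.0945]
tool_rot: [0.359, 3.119, -0.015]
contact_force: [-6.0, 1.9, 11.3]
grip_width: -0.0001
```

```bash
python3 -m crank '[[0,0,0,-0.001,0],[0,0,0,-0.0018,0]]'
```

```text
t: 13.65
tool_pos: [0.6167, -0.0574, 0.0939]
tool_rot: [0.359, 3.119, -0.015]
contact_force: [-6.5, 0.5, 10.5]
grip_width: 0.0001
```

Yielding; follow it down.

```bash
python3 -m crank '[[0,0,0,-0.001,0],[0,0,0,-0.002,0]]'; python3 -m crank '[[0,0,0,-0.001,0],[0,0,0,-0.002,0]]'
```

```text
t: 13.85
tool_pos: [0.6167, -0.0572, 0.093]
tool_rot: [0.359, 3.119, -0.015]
contact_force: [-3.5, 2.2, 8.1]
grip_width: -0.0001
t: 14.05
tool_pos: [0.6168, -0.057, 0.0917]
tool_rot: [0.358, 3.119, -0.014]
contact_force: [-1.9, 1.7, 3.5]
grip_width: 0.0003
```

```bash
python3 -m crank '[[0,0,0,-0.001,0],[0,0,0,-0.0018,0]]'
```

```text
t: 14.25
tool_pos: [0.6168, -0.0569, 0.0897]
tool_rot: [0.359, 3.119, -0.014]
contact_force: [-0.8, 1.4, 7.6]
grip_width: 0.0002
```

```bash
python3 -m crank '[[0,0,0,-0.001,0],[0,0,0,-0.0016,0]]'
```

```text
t: 14.45
tool_pos: [0.6169, -0.0569, 0.0894]
tool_rot: [0.359, 3.119, -0.014]
contact_force: [-6.7, 1.0, 15.8]
grip_width: 0.0001
```

```bash
python3 -m crank '[[0,0,0,-0.0015,0],[0,0,0,-0.0021,0]]'
```

```text
t: 14.65
tool_pos: [0.617, -0.0569, 0.0893]
tool_rot: [0.358, 3.119, -0.014]
contact_force: [-11.9, 2.1, 19.7]
grip_width: -0.0002
```

```bash
python3 -m crank '[[0,0,0,0.03,0],[0,0,0,0.062,0],[0,-0.04,-0.01,0.062,0],[0,-0.08,-0.02,0.062,0],[0,-0.114,-0.031,0.062,0],[0,-0.114,-0.031,0.045,0],[0,-0.114,-0.031,0.025,0],[0,-0.114,-0.031,0.011,0],[0,-0.114,-0.031,0.011,0]]'
```

```text
t: 15.55
tool_pos: [0.5012, -0.0874, 0.0977]
tool_rot: [-0.358, -3.119, 0.013]
contact_force: [-1.2, 0.7, 0.0]
grip_width: -0.0
```

```bash
python3 -m crank '[[0,0.003,0.012,0.002,0],[0,0.006,0.022,0.002,0],[0,0.008,0.031,0.002,0],[0,0.01,0.039,0.002,0]]'
python3 -m crank '[[0,0.001,0.006,0,0],[0,0.002,0.012,0,0],[0,0.002,0.014,0,0]]'
```

```text
t: 15.95
tool_pos: [0.5119, -0.0474, 0.1004]
tool_rot: [-0.357, -3.12, 0.014]
contact_force: [-0.1, -1.5, 0.7]
grip_width: -0.0
t: 16.25
tool_pos: [0.5142, -0.0327, 0.1006]
tool_rot: [-0.356, -3.121, 0.014]
contact_force: [-0.3, -0.7, 0.5]
grip_width: -0.0
```

```bash
python3 -m crank '[[0,0.001,0,-0.002,0],[0,0.001,0,-0.004,0]]'; python3 -m crank '[[0,0,0,-0.0012,0],[0,0,0.001,-0.0024,0]]'
```

```text
t: 16.45
tool_pos: [0.5155, -0.0326, 0.0966]
tool_rot: [0.356, 3.121, -0.013]
contact_force: [-0.1, -0.8, 1.1]
grip_width: 0.0002
t: 16.65
tool_pos: [0.5155, -0.0319, 0.094]
tool_rot: [0.357, 3.121, -0.013]
contact_force: [-0.3, -0.8, 0.8]
grip_width: -0.0
```

```bash
python3 -m crank '[[0,0,0,-0.001,0],[0,0,0,-0.0018,0]]'
```

```text
t: 16.85
tool_pos: [0.5154, -0.032, 0.0921]
tool_rot: [-0.357, -3.121, 0.013]
contact_force: [-0.2, 1.0, 0.6]
grip_width: -0.0003
```

```bash
python3 -m crank '[[0,0,0,-0.001,0],[0,0,0,-0.0018,0]]'
```

```text
t: 17.05
tool_pos: [0.5154, -0.032, 0.0902]
tool_rot: [-0.357, -3.121, 0.013]
contact_force: [0.5, 0.3, 0.7]
grip_width: 0.0002
```

```bash
python3 -m crank '[[0,0,0,-0.001,0],[0,0,0,-0.0018,0]]'
```

```text
t: 17.25
tool_pos: [0.5155, -0.0319, 0.0884]
tool_rot: [-0.357, -3.121, 0.013]
contact_force: [-0.1, 0.4, 1.0]
grip_width: -0.0004
```

```bash
python3 -m crank '[[0,0,0,-0.0007,0],[0,0,0,-0.0014,0]]'
```

```text
t: 17.45
tool_pos: [0.5156, -0.0318, 0.0872]
tool_rot: [0.357, 3.121, -0.013]
contact_force: [-0.5, 1.6, 5.4]
grip_width: -0.0
```

```bash
python3 -m crank '[[0,0,0,-0.001,0],[0,0,0,-0.0016,0]]'
```

```text
t: 17.65
tool_pos: [0.5158, -0.0317, 0.0865]
tool_rot: [0.357, 3.121, -0.012]
contact_force: [-4.8, 2.0, 10.9]
grip_width: 0.0001
```

```bash
python3 -m crank '[[0,0,0,-0.001,0],[0,0,0,-0.0018,0]]'
```

```text
t: 17.85
tool_pos: [0.5159, -0.0315, 0.0857]
tool_rot: [0.357, 3.121, -0.012]
contact_force: [-4.8, 3.0, 10.1]
grip_width: 0.0002
```

```bash
python3 -m crank '[[0,0,0,-0.001,0],[0,0,0,-0.002,0]]'; python3 -m crank '[[0,0,0,-0.001,0],[0,0,0,-0.002,0]]'
```

```text
t: 18.05
tool_pos: [0.5159, -0.0312, 0.0845]
tool_rot: [0.357, 3.121, -0.011]
contact_force: [-4.1, 2.6, 7.5]
grip_width: 0.0001
t: 18.25
tool_pos: [0.516, -0.0311, 0.0828]
tool_rot: [0.356, 3.121, -0.011]
contact_force: [-1.0, 1.2, 2.5]
grip_width: -0.0002
```

```bash
python3 -m crank '[[0,0,0,-0.001,0],[0,0,0,-0.0018,0]]'
```

```text
t: 18.45
tool_pos: [0.5159, -0.0312, 0.0809]
tool_rot: [0.356, 3.121, -0.011]
contact_force: [-2.1, 1.1, 7.8]
grip_width: 0.0002
```

```bash
python3 -m crank '[[0,0,0,-0.001,0],[0,0,0,-0.0016,0]]'
```

```text
t: 18.65
tool_pos: [0.5161, -0.0312, 0.0806]
tool_rot: [0.356, 3.121, -0.011]
contact_force: [-8.8, 1.8, 18.6]
grip_width: 0.0003
```

```bash
python3 -m crank '[[0,0,0,-0.001,0],[0,0,0,-0.0018,0]]'
```

```text
t: 18.85
tool_pos: [0.5162, -0.0312, 0.0804]
tool_rot: [0.356, 3.121, -0.012]
contact_force: [-10.2, 2.5, 23.5]
grip_width: -0.0004
```

```bash
python3 -m crank '[[0,0,0,0.035,0],[0,0,0,0.07,0],[0,0.035,0.035,0.07,0],[0,0.07,0.07,0.07,0],[0,0.105,0.11,0.07,0],[0,0.143,0.148,0.07,0],[0,0.143,0.148,0.055,0],[0,0.143,0.148,0.035,0],[0,0.143,0.148,0.021,0],[0,0.143,0.148,0.021,0]]'
python3 - <<'E'
from h import *
d=grab('scene','s5');d2=grab('wrist','w5')
c=np.hstack([cv2.resize(d['color'][140:290,240:390],(400,400),interpolation=2),cv2.resize(d2['color'][80:380,130:430],(400,400),interpolation=2)])
cv2.imwrite('pics/c5.png',c[:,:,::-1])
E
```

```text
t: 19.85
tool_pos: [0.6565, 0.116, 0.0975]
tool_rot: [-0.356, -3.116, 0.014]
contact_force: [-0.0, -0.5, -0.1]
grip_width: -0.0001
```

View pics/c5.png

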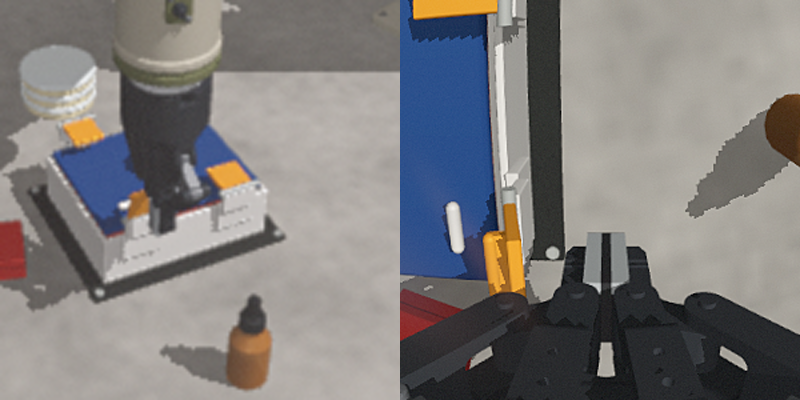

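```bash
python3 -m crank '[[0,-0.003,-0.012,0.002,0],[0,-0.005,-0.022,0.002,0],[0,-0.007,-0.032,0.002,0],[0,-0.009,-0.041,0.002,0]]'
python3 -m crank '[[0,-0.001,-0.007,0,0],[0,-0.003,-0.013,0,0],[0,-0.004,-0.016,0,0]]'
```

```text
t: 20.35
tool_pos: [0.6498, 0.074, 0.104]
tool_rot: [0.359, 3.12, -0.011]
contact_force: [0.8, 2.5, 0.8]
grip_width: 0.0002
t: 20.65
tool_pos: [0.6457, 0.057, 0.1041]
tool_rot: [0.36, 3.12, -0.012]
contact_force: [0.1, 1.0, -0.1]
grip_width: -0.0001
```

```bash
python3 -m crank '[[0,-0.001,0.003,0,0],[0,-0.001,0.003,-0.002,0],[0,-0.001,0.003,-0.004,0]]'; python3 -m crank '[[0,0,0,-0.0015,0],[0,0,0,-0.003,0]]'
```

```text
t: 20.95
tool_pos: [0.6447, 0.0603, 0.1]
tool_rot: [0.359, 3.12, -0.012]
contact_force: [-0.2, 0.2, 0.3]
grip_width: 0.0002
t: 21.15
tool_pos: [0.6447, 0.0605, 0.0968]
tool_rot: [0.358, 3.12, -0.012]
contact_force: [-0.5, -0.2, 2.4]
grip_width: 0.0002
```

```bash
python3 -m crank '[[0,0,0,-0.0008,0],[0,0,-0.001,-0.0016,0]]'
```

```text
t: 21.35
tool_pos: [0.6447, 0.0598, 0.095]
tool_rot: [0.358, 3.12, -0.012]
contact_force: [-0.1, 0.9, 1.5]
grip_width: 0.0003
```

```bash
python3 -m crank '[[0,0,0,-0.0008,0],[0,0,-0.001,-0.0016,0]]'
```

```text
t: 21.55
tool_pos: [0.6448, 0.0593, 0.094]
tool_rot: [0.358, 3.12, -0.011]
contact_force: [-3.1, 3.9, 8.2]
grip_width: -0.0002
```

```bash
python3 -m crank '[[0,0,0,-0.0008,0],[0,0,0,-0.0016,0]]'
```

```text
t: 21.75
tool_pos: [0.6449, 0.0594, 0.0937]
tool_rot: [0.358, 3.12, -0.01]
contact_force: [-6.1, 0.5, 11.9]
grip_width: 0.0
```

```bash
python3 -m crank '[[0,0,0,-0.001,0],[0,0,0,-0.0018,0]]'
```

```text
t: 21.95
tool_pos: [0.6451, 0.0594, 0.0934]
tool_rot: [0.357, 3.119, -0.01]
contact_force: [-6.9, -0.4, 13.0]
grip_width: -0.0001
```

```bash
python3 -m crank '[[0,0,0,-0.001,0],[0,0,0,-0.0018,0]]'
```

```text
t: 22.15
tool_pos: [0.6454, 0.0594, 0.0931]
tool_rot: [0.357, 3.119, -0.01]
contact_force: [-5.2, -0.2, 13.1]
grip_width: -0.0002
```

```bash
python3 -m crank '[[0,0,0,-0.001,0],[0,0,0,-0.002,0]]'
```

```text
t: 22.35
tool_pos: [0.6456, 0.0593, 0.0926]
tool_rot: [0.357, 3.118, -0.01]
contact_force: [-5.4, -1.3, 12.3]
grip_width: 0.0001
```

```bash
python3 -m crank '[[0,0,0,-0.001,0],[0,0,0,-0.0018,0]]'
```

```text
t: 22.55
tool_pos: [0.6457, 0.0592, 0.0921]
tool_rot: [0.357, 3.118, -0.011]
contact_force: [-4.5, -0.9, 8.8]
grip_width: 0.0003
```

```bash
python3 -m crank '[[0,0,0,-0.001,0],[0,0,0,-0.0017,0]]'
```

```text
t: 22.75
tool_pos: [0.6457, 0.0591, 0.0914]
tool_rot: [0.357, 3.117, -0.011]
contact_force: [-4.6, -0.5, 6.0]
grip_width: -0.0003
```

```bash
python3 -m crank '[[0,0,0,-0.001,0],[0,0,0,-0.0017,0]]'
```

```text
t: 22.95
tool_pos: [0.6458, 0.0589, 0.0901]
tool_rot: [0.357, 3.117, -0.011]
contact_force: [-1.4, -1.0, 1.8]
grip_width: 0.0001
```

```bash
python3 -m crank '[[0,0,0,-0.001,0],[0,0,0,-0.0018,0]]'
```

```text
t: 23.15
tool_pos: [0.6459, 0.0589, 0.0886]
tool_rot: [0.357, 3.117, -0.011]
contact_force: [-3.1, -0.3, 8.5]
grip_width: 0.0001
```

```bash
python3 -m crank '[[0,0,0,-0.001,0],[0,0,0,-0.0016,0]]'
```

```text
t: 23.35
tool_pos: [0.646, 0.0589, 0.0884]
tool_rot: [0.357, 3.117, -0.011]
contact_force: [-7.8, -0.3, 15.7]
grip_width: -0.0001
```

```bash
python3 -m crank '[[0,0,0,-0.001,0],[0,0,0,-0.0018,0]]'
```

```text
t: 23.55
tool_pos: [0.6461, 0.0589, 0.0883]
tool_rot: [0.357, 3.117, -0.011]
contact_force: [-11.2, -0.7, 19.0]
grip_width: 0.0001
```

D is on its hard stop too. Lift clear and check.

```bash
python3 -m crank '[[0,0,0,0.03,0],[0,0,0,0.07,0],[0,-0.03,-0.02,0.11,0],[0,-0.06,-0.045,0.15,0],[0,-0.09,-0.045,0.17,0],[0,-0.13,-0.045,0.17,0],[0,-0.17,-0.045,0.17,0],[0,-0.17,-0.045,0.17,0],[0,-0.17,-0.045,0.17,0]]'
python3 - <<'E'
from h import *
d=grab('scene','s6');d2=grab('side','d6')
c=np.hstack([cv2.resize(d['color'][140:290,220:370],(400,400),interpolation=2),cv2.resize(d2['color'][170:310,190:330],(400,400),interpolation=2)])
cv2.imwrite('pics/c6.png',c[:,:,::-1])
E
```

```text
t: 24.45
tool_pos: [0.4757, 0.014, 0.2584]
tool_rot: [0.357, 3.115, -0.011]
contact_force: [0.8, -1.4, -0.4]
grip_width: -0.0
```

View pics/c6.png

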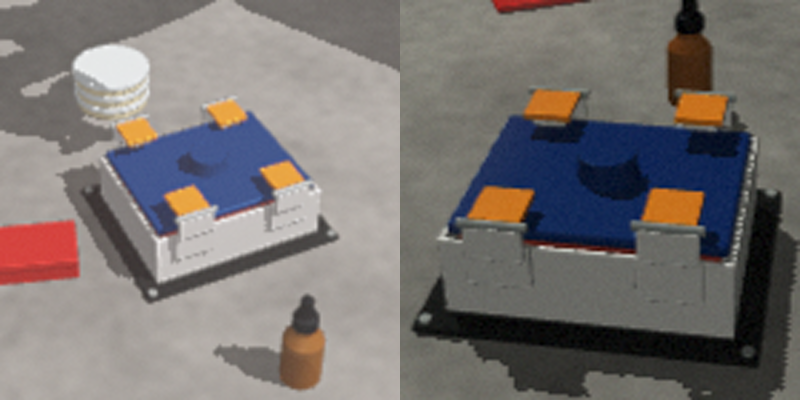

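```bash
python3 -c "from station import hand_in; print(hand_in())"
```

```text
the job is handed in; nothing more can be done
None
```

The culture box is closed and the job is handed in at about 24.5 s. One push on clip A came very close to the 30 N crack limit, described below.

- **Lid:** I pressed it by the knob to a hard stop with the knob top at z = 0.086, the stated home height. The seal dragged at about 6 N, and I finished at about 16 N straight down.
- **Clips:** I folded them and snapped them shut in the order A, C, B, D. Each gave way at its catch (about 10–13 N) and then met a hard stop. The stops were at z = 0.083 (A), 0.089 (C), 0.0805 (B) and 0.088 (D), with 18–24 N straight down (up to about 26 N with sideways force).
- **Last pictures:** All four clips lie flat and stayed shut after the arm lifted away. I saw no crack, and the bottle, slide box and dishes look undisturbed. The arm is clear, reading about zero force. A thin red line still shows under the lid edge; I took it for the seal, since the knob height matched home.

**What went wrong:** on my first try at clip A the finger jammed against the end of the flap. That reading was about 29 N in total, and I can't rule out a brief higher peak between readings. I backed off and swept lower, and the clip then latched normally.

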